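Unlock the insulator tester, open its loading port and load the white insulator

TASK

Load the white insulator into the test box: first pull the red locking plunger up and twist it either way so that it stays parked in its rest notch, and let go; then slide the shutter by its orange fin until it clicks into its next stop, with the port open, and let go. Then pick up the white insulator, carry it over and set it gently down through the port, upright on the floor of the well, and let go of it; leave the brown insulator, the yellow meter and the wrench alone.

Things in the scene. Friction and masses are not known exactly. Their poses are not given: they have to be found in the camera images.
- tester: Grey steel test box, 220 x 280 x 90 mm (its own x, y, z), fixed to the bench; origin at the centre of its underside, z up. Its flat top is 90 mm above the bench. In its top, centred at x -30, y -65 mm, is a square port 76 x 76 mm (sides along the box's x and y) into a well 60 mm deep. The port is covered at first by a sliding aluminium shutter plate (6 mm thick, top face at 97 mm). The locking plunger stands at x +52, y -80 mm.
- port (a point): Centre of the square port, level with the top of the box, 90 mm above the bench. Axes as the box's.
- well_floor (a point): Centre of the floor of the well below the port, 30 mm above the bench.
- plunger_grip (a point): Middle of the plunger's red T-bar handle. The bar is 64 mm long, 14 mm wide and 24 mm tall; it lies along this point's x axis (the point lifts and turns with it); pinch it across its width (point y). At first it points within about 0.1 rad of the box's x axis, its middle 168 mm above the bench; below it come a 14 mm stem and a brass castellated collar (50 mm across, top 133 mm above the bench).
- plunger (a joint): Lift of the plunger in m: 0 = down, its nose in a hole in the shutter and locking it; rises to 0.030. A spring pulls it down: about 8 N at 0, 13 N at 0.025. A cross pin lies in a slot of the collar and stops it turning until it is lifted above 0.019; pull it to about 0.025 to turn. Parked in a rest notch, it reads about 0.014 when let go; 0.019 means the pin still lies on top of the collar between slot and notch.
- plunger_turn (a joint): Turn of the plunger's T-bar about the vertical in rad, positive counter-clockwise from above, 0 = pin in line with the slot. The rest notches are at +1.05 and -1.05 (either serves; each accepts about 0.1 either side while the pin drops in); hard stops at +1.4 and -1.4. It turns freely when lifted.
- shutter_grip (a point): Grip point of the upright orange fin on the shutter plate: the fin is 64 mm along the box's x, 12 mm thick along the box's y, and stands from 97 to 137 mm above the bench; this point is on its mid-plane, 124 mm above the bench. Pinch it across its thickness (box y).
- shutter (a joint): Travel of the shutter in m along the box's +y: 0 = first stop, port covered; 0.090 = next stop, port wholly open; hard end at 0.110, past the stop. At each stop a sprung ball drops into a notch in the plate: it takes about 6 N to leave a stop, about 2 N to slide between, and within about 3 mm of a stop the ball draws the plate in when it is let go. It moves only while the plunger is retracted.
- insulator: White ceramic post insulator, loose, upright on the bench, 150 mm tall, 0.35 to 0.65 kg. Origin at the centre of its underside, z up along its axis. Dark steel foot 54 mm across, white sheds 60 mm across up to 86 mm, above them a white body 40 mm across to 102 mm, and a plain steel cap 28 mm across from 102 to 150 mm above its underside: grip it by the cap, 130 mm up.
- brown_insulator: A brown insulator of the same shape and size, loose, upright on the bench; bystander. Origin at the centre of its underside.
- meter: Yellow meter case, 100 x 150 x 45 mm, loose on the bench; bystander. Origin at the centre of its underside.
- wrench: Steel wrench, 190 mm long, lying on the bench; bystander. Origin at the middle of its length on its underside.
Not all that is in view belongs to the job. What is shaped like the insulator but green or purple is not meant.

How it is judged (in metres and radians):
On the way, in this order (a step that is already met when the one before it is completed fails the run):
1. the plunger is pulled, twisted and left parked in a rest notch (value of joint plunger between 0.011 and 0.0165 m and (value of joint plunger_turn between 0.8 and 1.3 rad or value of joint plunger_turn between -1.3 and -0.8 rad) and contact force between the fingers and anything else below 0.5 N), for 0.2 s.
2. with the plunger parked, the shutter is slid open and left clicked into its next stop (all of step 1 and value of joint shutter between 0.0865 and 0.0935 m), for 0.2 s.
3. the white insulator is lifted clear of the bench (height (world z) of insulator above 0.08 m), for 0.1 s.
At the end, for the whole second after the job is handed in: Plunger parked in a rest notch (lift 11 to 16.5 mm, turn 0.8 to 1.3 rad either way), shutter within 3.5 mm of its open stop, white insulator on the floor of the well (underside within 6 mm of it, within 16 mm of centre, tilt under 0.08 rad), at rest, fingers touching nothing (all of step 2 and horizontal distance between insulator and well_floor below 0.016 m and z of insulator in the frame of tester between 0.024 and 0.034 m and angle between insulator's own z axis and vertical below 0.08 rad and linear speed of insulator below 0.02 m/s and angular speed of insulator below 0.2 rad/s).
It fails at once if the brown insulator is moved (over 25 mm) or tipped (distance of brown_insulator from where it was at the start of the episode above 0.025 m or angle between brown_insulator's own z axis and vertical above 0.3 rad).
It fails at once if the meter or the wrench is moved (over 25 mm) (distance of any of meter, wrench from where it was at the start of the episode above 0.025 m).
It fails at once if the white insulator is dropped or slammed into the well (faster than 0.4 m/s within 20 mm of its floor) (z of insulator in the frame of tester below 0.05 m and horizontal distance between insulator and well_floor below 0.05 m and linear speed of insulator above 0.4 m/s).
It fails at once if the white insulator is tipped over (angle between insulator's own z axis and vertical above 0.6 rad).
It also fails if it takes over 69 s, if anything falls off the work surface, if the arm or the gripper's body presses on something with over 40 N, if the wrist force passes 120 N, or if a joint passes its speed limit or range.

ROBOT

A 6-joint arm with a two-finger parallel gripper is mounted at the origin on the work surface. World frame = base frame: x ahead of the robot, y to its left, z up, the work surface at z = 0. Lengths are in m, angles in degrees, forces in N, time in s.
With the tool pointing down it reaches from about 0.3 to 0.75 m from the base axis. Payload 8.5 kg.
Tool frame: the origin (TCP) lies at the very end of the fingers, on their centre line; the grasp point (between the pads) lies 19 mm behind it; z points along the fingers, y is the line along which they close (so a half turn about z gives the same grasp; the last joint's range is limited). The gripper opens to 85 mm and grips with 20 to 120 N. Pads are 22 mm wide; open, the fingers measure 114 mm over their backs; the gripper's body (76 mm by 85 mm) begins 54 mm behind the grasp point. The pads swing forward as they close: fully open they stand 13 mm farther back than shut.
Start: joints at [-84.758, 21.807, 74.336, -0, 83.858, -12.336], TCP at [0.166, -0.524, 0.231] pointing down, gripper open.
Joint ranges: [-178.18, 178.18], [-50.72, 133.34], [12.68, 142.11], [-81.47, 261.47], [9.98, 163.14], [-165.26, 165.26]. Speed limits (degrees/s): [136.94, 136.94, 180, 180, 180, 180].

INTERFACE

Orientations are given as a 3x3 rotation matrix whose columns are the frame's x, y, z axes.
In Python, from rig import observe, cams, ticket gives the robot as it stands.
- The arm moves only by the tool move_arm, never from a script. Its arguments are lists of equal length, an entry for each row: "jaw": the finger opening in cm, from 0 to 8.54; "dp": the shift along the tool's x, y, z in cm, a list of three; "turn": the turn, a rotation vector about the tool's x, y, z in rad, a list of three. In form: {"jaw": [jaw, ...], "dp": [[tx, ty, tz], ...], "turn": [[wx, wy, wz], ...]}. A call has 1 to 12 rows; each row shifts and turns the commanded pose from where the row before left it, along the tool's axes as they then stand; what a row does not reach is not made up. A row lasts 1/12 s, in which the tool goes at most 41.7 mm and 7.16 degrees, less where a joint would pass 70% of its speed; a pose out of reach is approached as far as the arm can. A call is refused whole if a number of a shift passes 4.17 or a number of a turn 0.125, either way. A call with a gripper value outside its range is refused whole. The fingers move at their own pace and stop on an object; "force" is the grip in N (left out, the last holds). Time passes only in rows, so rows that do not move let the fingers close. It gives the time, the measured TCP pose, the force, the opening and the grip force at its end, in the units of the state.
- observe(): the state, without advancing time (a new reading comes with each control period).
- cams.get_image(name): name is "scene" or "top" or "wrist"; returns (picture, depth): 420x560x3 uint8, red, green, blue; 420x560 float32, m along the optical axis (not along the pixel's ray), 0 where there is no reading.
- cams.calibration(name): a dict with "vertical_fov" (degrees; the focal length in pixels is half the picture's height over the tangent of half this angle, whatever the lens; pixels are square), "cx", "cy" (the principal point, pixels), "k1" (the pictures are not rectified: a ray, as slopes to the right and down, at radius r is drawn at 1 + k1 r^2 times it, then the intrinsics apply), "view" (4x4, takes a point from world to camera coordinates); the wrist camera has in their place "tool_from_camera" (4x4, takes a point from camera to tool coordinates, whose origin is the TCP and whose axes are the flange's). Camera axes: x right, y up, looking along -z (the intrinsics and any distortion apply to the point x, -y, -z); pixel columns grow to the right and rows downward; lengths in m; the calibration is good to about 2 mm. A picture is of the moment at which its call begins: read the wrist's pose just before it. calibration takes no time and is no camera call.
- ticket.close_job(): hands the job in; it is judged then, once.
Trained networks look in the newest picture that a camera, given by its name, has taken for a name from the list of things; names that differ only in an ending like _2 or _b are one class to them, and where a whole thing is asked for, a point or a joint stands for the part that bears it (a point fixed in the world has none). Each returns a list of dicts, best first, with "p" (0 to 1); they miss things now and then, are a little off and sometimes report something else, mostly with a low value. They report only what shows in the picture. A call takes as long as a camera call. They do not tell look-alikes from the thing itself.
- cams.spot_in(camera, query): "box" ([centre column, centre row, width, height] as shares, 0 to 1, of the picture: columns of its width, rows of its height, round what is visible of it).
- cams.outline_of(camera, query): "mask" (420x560 bool, what is visible of it) and "box" ([centre column, centre row, width, height] as shares, 0 to 1, of the picture: columns of its width, rows of its height, round what is visible of it).
- cams.mark_of(camera, query): "location" ([column, row] as shares, 0 to 1, of the picture: columns of its width, rows of its height: a listed point, or the origin of a listed thing).
The state is a dict: "time_s": time; "q": joint angles; "qvel": joint speeds; "joint_efforts": joint torques, N m; "position": TCP position; "tool_rot": TCP orientation; "ft_force": force on the tool from outside, world axes, zero at the start; "wrist_torque": the same for the moment, N m; "grip_width": finger opening in m; "gripper_force": force on a finger pad.
Only numpy, scipy, OpenCV 4.12 (cv2) and the standard library are available. Lean on these libraries where they do the work, as an engineer would, in place of code of your own. Each camera call takes 0.05 s, during which the arm holds its last target. There are 200 camera calls.

## Working session

There is one attempt and no reset: what is moved stays moved. The work goes in short steps, Python scripts to look and compute and a tool call to move; the robot and the scene stay as the last step left them, time stands still between calls to the robot, and variables do not carry over. Pictures are saved under pics/ and viewed, at most 10 in all, crops included, and the job is handed in when it is done.

Besides the shell and the picture viewer there is one more tool, called after ">>>" by a JSON object that holds its "method" and its "body". move_arm: Moves the arm, as the interface text tells. Its arguments: {"type":"object","properties":{"jaw":{"type":"array","items":{"type":"number"}},"dp":{"type":"array","items":{"type":"array","items":{"type":"number"}}},"turn":{"type":"array","items":{"type":"array","items":{"type":"number"}}},"force":{"type":"number"}},"required":["jaw","dp","turn"]}

```bash
mkdir -p pics
cat > h.py <<'E'
import numpy as np, cv2
from rig import observe, cams, ticket
def intr(n):
    c=cams.calibration(n); f=210/np.tan(np.radians(c["vertical_fov"])/2); return c,f
def pose():
    o=observe(); T=np.eye(4); T[:3,:3]=np.array(o["tool_rot"]); T[:3,3]=o["position"]; return T
def w_from_c(n,T=None):
    c,_=intr(n)
    if n=="wrist": return (pose() if T is None else T)@np.array(c["tool_from_camera"])
    return np.linalg.inv(np.array(c["view"]))
def rays(n,uv):
    c,f=intr(n); K=np.array([[f,0,c["cx"]],[0,f,c["cy"]],[0,0,1.]])
    return cv2.undistortPoints(np.array(uv,float).reshape(-1,1,2),K,np.array([c["k1"],0,0,0,0.])).reshape(-1,2)
def at_z(n,uv,z,T=None):
    M=w_from_c(n,T); r=rays(n,uv); d=np.c_[r[:,0],-r[:,1],-np.ones(len(r))]@M[:3,:3].T; o=M[:3,3]
    return o+d*((z-o[2])/d[:,2])[:,None]
def at_d(n,uv,dep,T=None):
    M=w_from_c(n,T); r=rays(n,uv); p=np.c_[r[:,0],-r[:,1],-np.ones(len(r))]*np.array(dep).reshape(-1,1)
    return p@M[:3,:3].T+M[:3,3]
def cloud(n,dep,T=None):
    v,u=np.nonzero(dep>0); return u,v,at_d(n,np.c_[u,v],dep[v,u],T)
E
python3 - <<'E'
from h import *
for n in ["top","scene"]:
    im,d=cams.get_image(n); cv2.imwrite(f"pics/{n}0.png",im[:,:,::-1]); np.save(f"{n}0.npy",d)
    for q in ["insulator","tester","brown_insulator","meter","wrench","plunger_grip","shutter_grip","port"]:
        for r in cams.mark_of(n,q)[:5]:
            uv=np.array(r["location"])*[560,420]
            z={"plunger_grip":.168,"shutter_grip":.124,"port":.09}.get(q,0)
            print(n,q,round(r["p"],2),uv.round(),at_z(n,[uv],z)[0].round(3))
print(observe())
E
```

```text
top insulator 0.92 [196. 231.] [0.492 0.198 0.   ]
top insulator 0.81 [175. 269.] [0.376 0.261 0.   ]
top insulator 0.75 [216. 185.] [0.635 0.138 0.   ]
top insulator 0.69 [208. 267.] [0.384 0.16  0.   ]
top tester 0.81 [299. 201.] [ 0.584 -0.118  0.   ]
top brown_insulator 0.63 [146. 230.] [0.496 0.35  0.   ]
top meter 0.65 [158. 167.] [0.689 0.317 0.   ]
top meter 0.3 [326. 175.] [ 0.665 -0.202  0.   ]
top wrench 0.6 [401. 228.] [ 0.502 -0.429  0.   ]
top plunger_grip 0.45 [329. 174.] [ 0.641 -0.19   0.168]
top plunger_grip 0.37 [296. 204.] [ 0.559 -0.099  0.168]
top shutter_grip 0.94 [305. 208.] [ 0.552 -0.128  0.124]
top port 0.94 [323. 208.] [ 0.553 -0.181  0.09 ]
scene insulator 0.93 [346. 225.] [0.636 0.15  0.   ]
scene insulator 0.85 [282. 180.] [0.392 0.158 0.   ]
scene insulator 0.7 [314. 186.] [0.479 0.203 0.   ]
scene insulator 0.56 [303. 162.] [0.392 0.256 0.   ]
scene brown_insulator 0.79 [346. 162.] [0.492 0.344 0.   ]
scene meter 0.88 [394. 201.] [0.687 0.311 0.   ]
scene wrench 0.57 [152. 348.] [ 0.511 -0.432  0.   ]
scene plunger_grip 0.74 [263. 273.] [ 0.64  -0.183
[... 288 characters left out ...]
6475e+01, -1.23364593e+01]), 'qvel': array([ 0.01354276, -0.02007379,  0.00062388, -0.03417168, -0.06608642,
        0.04622771]), 'joint_efforts': array([-6.05099358e-04, -4.48313963e+01, -2.31462032e+01, -2.17908637e-04,
        5.51989087e-04,  6.69532184e-06]), 'position': array([ 0.16610018, -0.52430277,  0.23132356]), 'tool_rot': array([[ 9.53298262e-01,  3.02030500e-01, -2.00180818e-05],
       [ 3.02030500e-01, -9.53298262e-01, -1.97489498e-05],
       [-2.50479877e-05,  1.27805683e-05, -1.00000000e+00]]), 'ft_force': array([-0.66999332,  0.39931801, -0.30563285]), 'wrist_torque': array([ 0.04090117, -0.03345131,  0.02182184]), 'gripper_force': 0.0, 'grip_width': 0.08524551115365456}
```

View pics/top0.png

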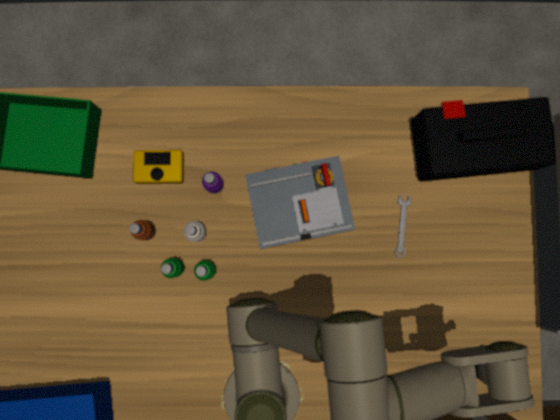

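View pics/scene0.png

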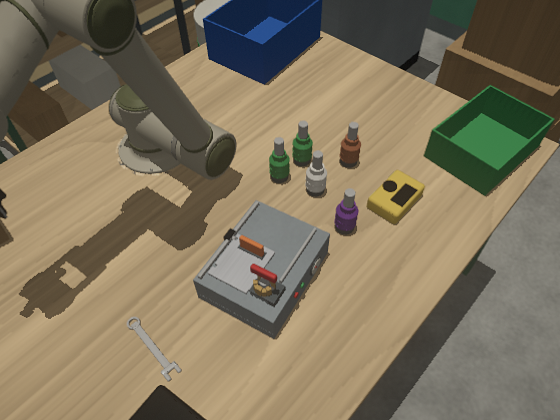

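Look-alikes in the top picture are green at (172,268) and (205,269), purple at (212,182), brown at (142,230) and white at (196,231). The white one at (196,231), scene (316,178), is the one meant; the crop that confirms it will come before I reach for it. The box is yawed about 11°, with the red T-bar at (326,175) and the orange fin at (304,210). I'm moving above the box.

>>> {"method": "move_arm", "body": {"jaw": [8.5, 8.5, 8.5, 8.5, 8.5, 8.5, 8.5, 8.5, 8.5, 8.5, 8.5], "dp": [[1, -0.4, -1], [2.5, -1.1, -1], [2.5, -1.1, -1], [2.5, -1.1, -1], [2.5, -1.1, -1], [2.5, -1.1, -1], [2.5, -1.1, -1], [2.5, -1.1, -1], [2.5, -1.1, -1], [2.5, -1.1, -1], [2.5, -1.1, 0]], "turn": [[0, 0, 0], [0, 0, 0], [0, 0, 0], [0, 0, 0], [0, 0, 0], [0, 0, 0], [0, 0, 0], [0, 0, 0], [0, 0, 0], [0, 0, 0], [0, 0, 0]]}}

```text
time_s: 1.82
position: [0.3809, -0.3357, 0.3342]
tool_rot: [[0.953, 0.302, 0.003], [0.302, -0.953, -0.003], [0.001, 0.004, -1.0]]
ft_force: [-1.2, -0.7, -0.5]
grip_width: 0.0848
gripper_force: 0.0
```

>>> {"method": "move_arm", "body": {"jaw": [8.5, 8.5, 8.5, 8.5, 8.5, 8.5, 8.5, 8.5, 8.5, 8.5, 8.5], "dp": [[2.4, -1.1, 0], [2.4, -1.1, 0], [2.4, -1.1, 0], [2.4, -1.1, 0], [2.4, -1.1, 0], [2.4, -1.1, 0], [2.4, -1.1, 0], [2.4, -1.1, 0], [2.4, -1.1, 0], [1.2, -0.6, 0], [0, 0, 0]], "turn": [[0, 0, 0.05], [0, 0, 0.05], [0, 0, 0], [0, 0, 0], [0, 0, 0], [0, 0, 0], [0, 0, 0], [0, 0, 0], [0, 0, 0], [0, 0, 0], [0, 0, 0]]}}

```text
time_s: 2.73
position: [0.58, -0.1823, 0.3313]
tool_rot: [[0.978, 0.208, 0.0], [0.208, -0.978, 0.0], [0.0, -0.0, -1.0]]
ft_force: [0.6, -0.1, -0.4]
grip_width: 0.0849
gripper_force: 0.0
```

Run:
```python
from h import *
T=pose(); im,d=cams.get_image("wrist"); cv2.imwrite("pics/w1.png",im[:,:,::-1]); np.save("w1.npy",d); np.save("w1T.npy",T)
print(T.round(3),observe()["q"].round(1))
for q,z in [("plunger_grip",.168),("shutter_grip",.124),("port",.09),("tester",0)]:
    for r in cams.mark_of("wrist",q)[:3]:
        uv=np.array(r["location"])*[560,420]; print(q,round(r["p"],2),uv.round(),at_z("wrist",[uv],z,T)[0].round(3))
u,v,P=cloud("wrist",d,T); c=im[v,u].astype(int)
red=(c[:,0]>110)&(c[:,1]<60)&(c[:,2]<60); org=(c[:,0]>130)&(c[:,1]>60)&(c[:,1]<130)&(c[:,2]<60)
for n,m in [("red",red&(P[:,2]>.172)&(P[:,2]<.19)),("org",org&(P[:,2]>.13)&(P[:,2]<.145))]:
    p=P[m]
    if len(p)<9: print(n,len(p)); continue
    (cx,cy),s,a=cv2.minAreaRect(p[:,:2].astype(np.float32)); print(n,len(p),(cx,cy),s,a,p.mean(0).round(4))
    print(np.degrees(np.arctan2(*np.linalg.svd(p[:,:2]-p[:,:2].mean(0),full_matrices=False)[2][0][::-1])))
```

```text
[[ 0.978  0.208  0.     0.58 ]
 [ 0.208 -0.978  0.    -0.182]
 [ 0.    -0.    -1.     0.331]
 [ 0.     0.     0.     1.   ]] [-28.7  25.5  52.2  -0.  102.3  49.3]
plunger_grip 0.95 [299. 122.] [ 0.637 -0.181  0.168]
shutter_grip 0.65 [220. 197.] [ 0.547 -0.122  0.124]
tester 0.88 [229. 153.] [ 0.57 -0.11  0.  ]
red 422 (0.6592739820480347, -0.17674916982650757) (0.024341316893696785, 0.01247977651655674) 12.245046615600586 [ 0.6614 -0.1765  0.1796]
-154.82425710364745
org 411 (0.6003686189651489, -0.14776206016540527) (0.03153993934392929, 0.12885195016860962) 59.185726165771484 [ 0.5581 -0.1212  0.1368]
173.40673715705387
```

View pics/w1.png

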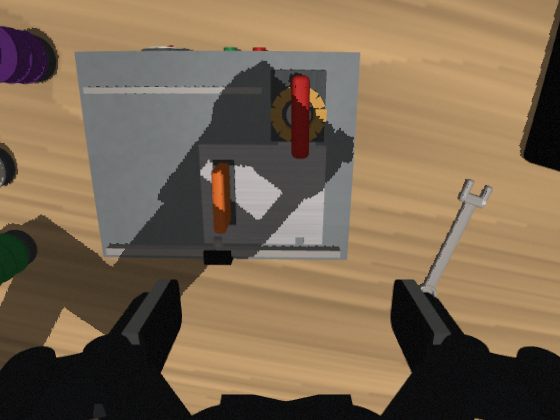

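The wrist picture shows the red T-bar from (301,78) to (300,155), the orange fin at about (220,197), and the box about aligned with the image. I'll refine the bar and fin from depth.

Run:
```python
from h import *
T=np.load("w1T.npy"); d=np.load("w1.npy"); im=cv2.imread("pics/w1.png")
u,v,P=cloud("wrist",d,T); c=im[v,u].astype(int)
def rep(n,m):
    p=P[m]; (cx,cy),s,a=cv2.minAreaRect(p[:,:2].astype(np.float32)); print(n,m.sum(),np.round([cx,cy,*s,a],4),p.mean(0).round(4))
    w=np.linalg.svd(p[:,:2]-p[:,:2].mean(0),full_matrices=False)[2][0]; print(" yaw",np.degrees(np.arctan(w[1]/w[0])).round(1))
rep("red",(u>285)&(u<315)&(v>65)&(v<165)&(P[:,2]>.174)&(P[:,2]<.19))
rep("fin",(u>205)&(u<235)&(v>155)&(v<240)&(P[:,2]>.132)&(P[:,2]<.145))
m=(u>70)&(u<365)&(v>45)&(v<265)&(P[:,2]>.086)&(P[:,2]<.0925); rep("top",m)
# tester pose by IoU-free rectangle: hull
```

```text
red 1485 [ 0.6413 -0.1799  0.0626  0.014  12.2343] [ 0.642  -0.1795  0.1793]
 yaw 12.2
fin 807 [ 0.546  -0.1223  0.0623  0.0126 11.7802] [ 0.5473 -0.1228  0.1365]
 yaw 11.5
top 35298 [ 0.5737 -0.1117  0.2212  0.2815 11.3857] [ 0.5923 -0.087   0.0901]
 yaw -69.2
```

>>> {"method": "move_arm", "body": {"jaw": [7, 6, 6, 6, 6, 6, 6, 6, 6, 6, 6, 6], "dp": [[2, 0.35, 0], [2, 0.35, 0], [2, 0.34, 1], [0, 0, 2.5], [0, 0, 2.5], [0, 0, 2.5], [0, 0, 2.5], [0, 0, 2.5], [0, 0, 2.5], [0, 0, 1.5], [0, 0, 0.6], [0, 0, 0]], "turn": [[0, 0, 0], [0, 0, 0], [0, 0, 0], [0, 0, 0], [0, 0, 0], [0, 0, 0], [0, 0, 0], [0, 0, 0], [0, 0, 0], [0, 0, 0], [0, 0, 0], [0, 0, 0]]}}

```text
time_s: 3.98
position: [0.6387, -0.1828, 0.1494]
tool_rot: [[0.979, 0.204, -0.002], [0.204, -0.979, 0.001], [-0.002, -0.001, -1.0]]
ft_force: [0.3, -0.0, 0.5]
grip_width: 0.0599
gripper_force: 0.0
```

>>> {"method": "move_arm", "body": {"jaw": [3, 1, 0, 0, 0, 0, 0, 0], "dp": [[0, 0, 0], [0, 0, 0], [0, 0, 0], [0, 0, 0], [0, 0, 0], [0, 0, 0], [0, 0, 0], [0, 0, 0]], "turn": [[0, 0, 0], [0, 0, 0], [0, 0, 0], [0, 0, 0], [0, 0, 0], [0, 0, 0], [0, 0, 0], [0, 0, 0]], "force": 60}}

```text
time_s: 4.65
position: [0.6396, -0.1813, 0.1517]
tool_rot: [[0.979, 0.206, 0.001], [0.206, -0.979, 0.001], [0.001, -0.001, -1.0]]
ft_force: [-1.7, 5.3, 5.0]
grip_width: 0.0126
gripper_force: 59.8
```

>>> {"method": "move_arm", "body": {"jaw": [0, 0, 0, 0, 0, 0, 0], "dp": [[0, 0, -0.5], [0, 0, -0.5], [0, 0, -0.5], [0, 0, -0.5], [0, 0, -0.6], [0, 0, 0], [0, 0, 0]], "turn": [[0, 0, 0], [0, 0, 0], [0, 0, 0], [0, 0, 0], [0, 0, 0], [0, 0, 0], [0, 0, 0]]}}

```text
time_s: 5.23
position: [0.6394, -0.1813, 0.1751]
tool_rot: [[0.979, 0.206, -0.002], [0.206, -0.979, 0.002], [-0.001, -0.003, -1.0]]
ft_force: [2.9, 4.5, -12.4]
grip_width: 0.0133
gripper_force: 58.5
```

>>> {"method": "move_arm", "body": {"jaw": [0, 0, 0, 0, 0, 0, 0, 0, 0, 0, 0, 0], "dp": [[0, 0, 0], [0, 0, 0], [0, 0, 0], [0, 0, 0], [0, 0, 0], [0, 0, 0], [0, 0, 0], [0, 0, 0], [0, 0, 0], [0, 0, 0], [0, 0, 0], [0, 0, 0]], "turn": [[0, 0, -0.105], [0, 0, -0.105], [0, 0, -0.105], [0, 0, -0.105], [0, 0, -0.105], [0, 0, -0.105], [0, 0, -0.105], [0, 0, -0.105], [0, 0, -0.105], [0, 0, -0.105], [0, 0, 0], [0, 0, 0]]}}

```text
time_s: 6.23
position: [0.6404, -0.1824, 0.1753]
tool_rot: [[0.308, 0.951, 0.001], [0.951, -0.308, 0.0], [0.001, 0.001, -1.0]]
ft_force: [8.0, -0.2, -13.1]
grip_width: 0.013
gripper_force: 58.8
```

>>> {"method": "move_arm", "body": {"jaw": [0, 0, 0, 0, 0], "dp": [[0, 0, 0.4], [0, 0, 0.4], [0, 0, 0.3], [0, 0, 0], [0, 0, 0]], "turn": [[0, 0, 0], [0, 0, 0], [0, 0, 0], [0, 0, 0], [0, 0, 0]]}}

```text
time_s: 6.65
position: [0.6405, -0.1825, 0.1655]
tool_rot: [[0.309, 0.951, 0.003], [0.951, -0.309, -0.0], [0.0, 0.003, -1.0]]
ft_force: [6.5, 1.2, -5.9]
grip_width: 0.0131
gripper_force: 59.6
```

>>> {"method": "move_arm", "body": {"jaw": [3, 5, 5, 5, 5, 5, 5, 5, 5, 5], "dp": [[0, 0, 0], [0, 0, 0], [0, 0, 0], [0, 0, 0], [0, 0, 0], [0, 0, -2], [0, 0, -3], [0, 0, -3], [0, 0, -3], [0, 0, -3]], "turn": [[0, 0, 0], [0, 0, 0], [0, 0, 0], [0, 0, 0], [0, 0, 0], [0, 0, 0], [0, 0, 0], [0, 0, 0], [0, 0, 0], [0, 0, 0]]}}

```text
time_s: 7.48
position: [0.6391, -0.1822, 0.3071]
tool_rot: [[0.309, 0.951, 0.0], [0.951, -0.309, -0.0], [-0.0, 0.0, -1.0]]
ft_force: [1.3, -0.9, 0.3]
grip_width: 0.05
gripper_force: 0.0
```

Run:
```python
from h import *
T=pose(); im,d=cams.get_image("wrist"); cv2.imwrite("pics/w2.png",im[:,:,::-1])
u,v,P=cloud("wrist",d,T); c=im[v,u].astype(int)
red=(c[:,0]>1.8*c[:,1])&(c[:,0]>1.8*c[:,2])&(c[:,0]>50)&(P[:,2]>.15)&(np.hypot(P[:,0]-.641,P[:,1]+.18)<.05)
p=P[red]; print(red.sum()); h=np.histogram(p[:,2],bins=np.arange(.15,.22,.004)); print(h[0],h[1][0])
t=p[p[:,2]>np.percentile(p[:,2],60)-.003]; print(np.median(t[:,2]),cv2.minAreaRect(t[:,:2].astype(np.float32)))
print(T.round(3))
```

```text
1562
[   0    0    0    0    0    0    7   14   16   57 1297  171    0    0
    0    0    0] 0.15
0.19304372757921395 ((0.6410169005393982, -0.1791960746049881), (0.06256236135959625, 0.01349034532904625), 72.67517852783203)
[[ 0.309  0.951  0.     0.639]
 [ 0.951 -0.309 -0.    -0.182]
 [-0.     0.    -1.     0.307]
 [ 0.     0.     0.     1.   ]]
```

The bar's top has risen 13.7 mm and it sits at 60.5°, so the plunger is parked. Next is the fin.

>>> {"method": "move_arm", "body": {"jaw": [5, 5, 5, 5, 5, 5, 5, 5, 5, 5, 5, 5], "dp": [[0.7, -2.7, 0], [0.7, -2.7, 0], [0.7, -2.7, 0], [0.7, -2.6, 0], [0, 0, 0], [0, 0, 0], [0, 0, 0], [0, 0, 0], [0, 0, 0], [0, 0, 0], [0, 0, 0], [0, 0, 0]], "turn": [[0, 0, 0], [0, 0, 0], [0, 0, 0], [0, 0, 0], [0, 0, 0.12], [0, 0, 0.12], [0, 0, 0.12], [0, 0, 0.12], [0, 0, 0.12], [0, 0, 0.12], [0, 0, 0.12], [0, 0, 0.12]]}}

```text
time_s: 8.53
position: [0.5462, -0.1227, 0.3054]
tool_rot: [[0.958, 0.287, 0.0], [0.287, -0.958, -0.0], [0.0, 0.0, -1.0]]
ft_force: [0.5, 0.3, -0.3]
grip_width: 0.0499
gripper_force: 0.0
```

>>> {"method": "move_arm", "body": {"jaw": [5, 5, 5, 5, 5, 5, 5, 5, 5, 5, 5, 5], "dp": [[0, 0, 1], [0, 0, 2], [0, 0, 2], [0, 0, 2], [0, 0, 2.5], [0, 0, 2.5], [0, 0, 2.5], [0, 0, 2.5], [0, 0, 2], [0, 0, 1], [0, 0, 0], [0, 0, 0]], "turn": [[0, 0, 0.1], [0, 0, 0], [0, 0, 0], [0, 0, 0], [0, 0, 0], [0, 0, 0], [0, 0, 0], [0, 0, 0], [0, 0, 0], [0, 0, 0], [0, 0, 0], [0, 0, 0]]}}

```text
time_s: 9.53
position: [0.5466, -0.1228, 0.1059]
tool_rot: [[0.981, 0.196, 0.0], [0.196, -0.981, -0.0], [0.0, 0.0, -1.0]]
ft_force: [0.2, 0.4, 0.8]
grip_width: 0.05
gripper_force: 0.0
```

>>> {"method": "move_arm", "body": {"jaw": [2, 0, 0, 0, 0, 0], "dp": [[0, 0, 0], [0, 0, 0], [0, 0, 0], [0, 0, 0], [0, 0, 0], [0, 0, 0]], "turn": [[0, 0, 0], [0, 0, 0], [0, 0, 0], [0, 0, 0], [0, 0, 0], [0, 0, 0]], "force": 50}}

```text
time_s: 10.03
position: [0.5468, -0.123, 0.1064]
tool_rot: [[0.981, 0.196, 0.002], [0.196, -0.981, -0.001], [0.002, 0.001, -1.0]]
ft_force: [-0.5, -0.8, 6.7]
grip_width: 0.011
gripper_force: 50.9
```

>>> {"method": "move_arm", "body": {"jaw": [0, 0, 0, 0, 0, 0, 0, 0, 0, 0, 0, 0], "dp": [[0, -0.5, 0], [0, -1, 0], [0, -1, 0], [0, -1, 0], [0, -1, 0], [0, -1, 0], [0, -1, 0], [0, -1, 0], [0, -1, 0], [0, -0.5, 0], [0, 0, 0], [0, 0, 0]], "turn": [[0, 0, 0], [0, 0, 0], [0, 0, 0], [0, 0, 0], [0, 0, 0], [0, 0, 0], [0, 0, 0], [0, 0, 0], [0, 0, 0], [0, 0, 0], [0, 0, 0], [0, 0, 0]]}}

```text
time_s: 11.03
position: [0.529, -0.0343, 0.1064]
tool_rot: [[0.981, 0.196, 0.001], [0.196, -0.981, -0.001], [0.001, 0.001, -1.0]]
ft_force: [-1.7, -0.8, 8.9]
grip_width: 0.0111
gripper_force: 51.5
```

>>> {"method": "move_arm", "body": {"jaw": [3, 5, 5, 5, 5, 5, 5, 5, 5, 5, 5, 5], "dp": [[0, 0, 0], [0, 0, 0], [0, 0, 0], [0, 0, 0], [0, 0, -1], [0, 0, -3], [0, 0, -4], [0, 0, -4], [0, 0, -4], [-2, -1, -4], [-3, -1, -4], [0, 0, 0]], "turn": [[0, 0, 0], [0, 0, 0], [0, 0, 0], [0, 0, 0], [0, 0, 0], [0, 0, 0], [0, 0, 0], [0, 0, 0], [0, 0, 0], [0, 0, 0], [0, 0, 0], [0, 0, 0]]}}

```text
time_s: 12.03
position: [0.4822, -0.0253, 0.3413]
tool_rot: [[0.981, 0.196, 0.011], [0.196, -0.981, -0.003], [0.01, 0.005, -1.0]]
ft_force: [0.5, -0.5, 0.7]
grip_width: 0.0501
gripper_force: 0.0
```

Run:
```python
from h import *
T=pose(); im,d=cams.get_image("wrist"); cv2.imwrite("pics/w3.png",im[:,:,::-1]); print(T.round(3)[:3,3])
u,v,P=cloud("wrist",d,T)
a=np.radians(11.4);R=np.array([[np.cos(a),-np.sin(a)],[np.sin(a),np.cos(a)]]); B=(P[:,:2]-[.5737,-.1117])@R
inb=(abs(B[:,0])<.1)&(abs(B[:,1])<.13)
f=inb&(P[:,2]>.131)&(P[:,2]<.145)&(B[:,0]<.01); print("fin",f.sum(),B[f].min(0),B[f].max(0),B[f].mean(0))
w=inb&(P[:,2]<.04); print("well",w.sum(),np.percentile(B[w],[1,99],axis=0) if w.any() else 0)
t=inb&(P[:,2]>.185)&(P[:,2]<.21); print("bar",t.sum(),np.median(P[t,2]))
for r in cams.mark_of("wrist","insulator")[:5]:
    uv=np.array(r["location"])*[560,420]; print(round(r["p"],2),uv.round(),at_z("wrist",[uv],0,T)[0].round(3))
# cap tops anywhere
for n,dd in [("wrist",d)]:
    k=(P[:,2]>.143)&(P[:,2]<.158)&(P[:,1]>.1)
    q=P[k]; 
    if k.any():
        l,cl=cv2.partition((q*1000).astype(int).tolist() and [tuple(map(int,x)) for x in (q*1000)],lambda a,b:0) if False else (0,0)
    print("captops",k.sum())
```

```text
[ 0.482 -0.025  0.341]
fin 864 [-0.06091577  0.07907626] [0.00185109 0.09083976] [-0.028507    0.08522379]
well 3169 [[-0.06798041 -0.10382493]
 [ 0.0075967  -0.04767527]]
bar 1787 0.19276782266259995
0.97 [168.   4.] [0.636 0.147 0.   ]
0.92 [137. 206.] [0.378 0.162 0.   ]
0.81 [ 65. 191.] [0.381 0.261 0.   ]
0.78 [117. 119.] [0.491 0.197 0.   ]
captops 1519
```

View pics/w3.png

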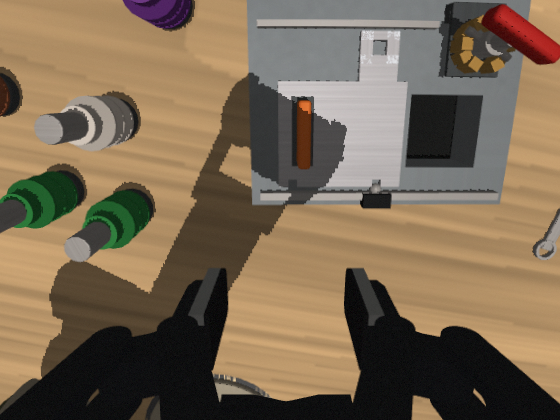

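The shutter has moved 90.2 mm and the port is open, seen at (443,130). White insulator cap is at (60,127) and its sheds at (105,122); green lies below, purple above and brown to the left. I'll check it in a crop and measure the cap.

Run:
```python
from h import *
T=pose(); im,d=cams.get_image("wrist"); cv2.imwrite("pics/crop.png",cv2.resize(im[70:200,0:180,::-1],None,fx=4,fy=4))
u,v,P=cloud("wrist",d,T)
k=(np.hypot(P[:,0]-.491,P[:,1]-.197)<.05)&(P[:,2]>.146)&(P[:,2]<.156); p=P[k]; print(k.sum(),cv2.minEnclosingCircle(p[:,:2].astype(np.float32)),p.mean(0),np.c_[u,v][k].mean(0))
c=np.array([*cv2.minEnclosingCircle(p[:,:2].astype(np.float32))[0],0]); print("tool delta cm",(T[:3,:3].T@(c-T[:3,3]*[1,1,0])*100).round(2), T.round(3))
```

```text
759 ((0.49051612615585327, 0.19535306096076965), 0.014210473746061325) [0.4909696  0.19407587 0.1498685 ] [ 45.97233202 128.98155468]
tool delta cm [ 5.030e+00 -2.154e+01 -2.000e-02] [[ 0.981  0.195  0.003  0.483]
 [ 0.195 -0.981 -0.001 -0.026]
 [ 0.003  0.001 -1.     0.335]
 [ 0.     0.     0.     1.   ]]
```

View pics/crop.png

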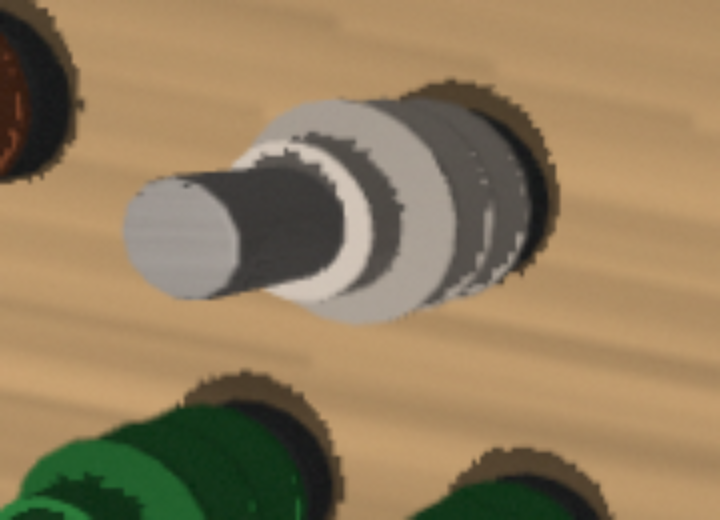

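The crop shows a white body on a dark foot with a steel cap, so this is the one meant; its cap is at picture (46,129). I'm moving above it.

>>> {"method": "move_arm", "body": {"jaw": [6, 6, 6, 6, 6, 6, 6, 6, 6, 6], "dp": [[0.5, -2, 0], [0.6, -2.6, 0], [0.6, -2.6, 0], [0.6, -2.6, 0], [0.6, -2.6, 0], [0.6, -2.6, 0], [0.6, -2.6, 0], [0.6, -2.6, 0], [0.3, -1.3, 0], [0, 0, 0]], "turn": [[0, 0, 0], [0, 0, 0], [0, 0, 0], [0, 0, 0], [0, 0, 0], [0, 0, 0], [0, 0, 0], [0, 0, 0], [0, 0, 0], [0, 0, 0]]}}

```text
time_s: 13.02
position: [0.4905, 0.1971, 0.3321]
tool_rot: [[0.98, 0.199, -0.004], [0.199, -0.98, -0.0], [-0.004, -0.001, -1.0]]
ft_force: [-0.6, -0.6, -0.2]
grip_width: 0.0599
gripper_force: 0.0
```

Run:
```python
from h import *
T=pose(); im,d=cams.get_image("wrist")
u,v,P=cloud("wrist",d,T)
k=(np.hypot(P[:,0]-.491,P[:,1]-.195)<.04)&(P[:,2]>.146)&(P[:,2]<.156); p=P[k]; print(k.sum(),cv2.minEnclosingCircle(p[:,:2].astype(np.float32)))
c=np.array([*cv2.minEnclosingCircle(p[:,:2].astype(np.float32))[0],.113]); print("tool delta cm",(T[:3,:3].T@(c-T[:3,3])*100).round(2), T.round(3))
```

```text
710 ((0.49087443947792053, 0.19575951993465424), 0.01394859328866005)
tool delta cm [ 0.09  0.16 21.91] [[ 0.98   0.199 -0.004  0.491]
 [ 0.199 -0.98  -0.     0.197]
 [-0.004 -0.001 -1.     0.332]
 [ 0.     0.     0.     1.   ]]
```

>>> {"method": "move_arm", "body": {"jaw": [6, 6, 6, 6, 6, 6, 6, 6, 6, 6, 6, 6], "dp": [[0.1, 0.15, 1], [0, 0, 2.5], [0, 0, 2.5], [0, 0, 2.5], [0, 0, 2.5], [0, 0, 2.5], [0, 0, 2.5], [0, 0, 2.5], [0, 0, 2], [0, 0, 1.2], [0, 0, 0], [0, 0, 0]], "turn": [[0, 0, 0], [0, 0, 0], [0, 0, 0], [0, 0, 0], [0, 0, 0], [0, 0, 0], [0, 0, 0], [0, 0, 0], [0, 0, 0], [0, 0, 0], [0, 0, 0], [0, 0, 0]]}}

```text
time_s: 14.07
position: [0.4917, 0.1927, 0.1167]
tool_rot: [[0.981, 0.195, -0.002], [0.195, -0.981, -0.0], [-0.002, 0.0, -1.0]]
ft_force: [-0.3, 0.8, 0.7]
grip_width: 0.06
gripper_force: 0.0
```

>>> {"method": "move_arm", "body": {"jaw": [4, 2.5, 2, 2, 2, 2], "dp": [[0, 0, 0], [0, 0, 0], [0, 0, 0], [0, 0, 0], [0, 0, 0], [0, 0, 0]], "turn": [[0, 0, 0], [0, 0, 0], [0, 0, 0], [0, 0, 0], [0, 0, 0], [0, 0, 0]], "force": 60}}

```text
time_s: 14.57
position: [0.4922, 0.1939, 0.1184]
tool_rot: [[0.981, 0.196, 0.002], [0.196, -0.981, 0.001], [0.002, -0.0, -1.0]]
ft_force: [-1.6, 1.7, 6.7]
grip_width: 0.0266
gripper_force: 59.4
```

>>> {"method": "move_arm", "body": {"jaw": [2, 2, 2, 2, 2, 2, 2, 2, 2, 2], "dp": [[0, 0, -1], [0, 0, -2], [0, 0, -2], [0, 0, -2.5], [0, 0, -2.5], [0, 0, -2.5], [0, 0, -2.5], [0, 0, -2], [0, 0, 0], [0, 0, 0]], "turn": [[0, 0, 0], [0, 0, 0], [0, 0, 0], [0, 0, 0], [0, 0, 0], [0, 0, 0], [0, 0, 0], [0, 0, 0], [0, 0, 0], [0, 0, 0]]}}

```text
time_s: 15.4
position: [0.4916, 0.1935, 0.2868]
tool_rot: [[0.981, 0.196, -0.0], [0.196, -0.981, -0.0], [-0.0, 0.0, -1.0]]
ft_force: [0.5, -0.2, -5.4]
grip_width: 0.0268
gripper_force: 59.7
```

>>> {"method": "move_arm", "body": {"jaw": [2, 2, 2, 2, 2, 2, 2, 2, 2, 2, 2, 2], "dp": [[0, 0.5, -1], [0, 1, -1], [0, 1.5, 0], [-0.1, 2, 0], [-0.1, 2, 0], [-0.1, 2, 0], [-0.1, 2, 0], [-0.1, 2, 0], [-0.1, 2, 0], [-0.1, 2, 0], [-0.1, 2, 0], [-0.1, 2, 0]], "turn": [[0, 0, 0], [0, 0, 0], [0, 0, 0], [0, 0, 0], [0, 0, 0], [0, 0, 0], [0, 0, 0], [0, 0, 0], [0, 0, 0], [0, 0, 0], [0, 0, 0], [0, 0, 0]]}}

```text
time_s: 16.4
position: [0.5237, -0.0157, 0.3061]
tool_rot: [[0.981, 0.195, -0.002], [0.195, -0.981, 0.0], [-0.002, -0.001, -1.0]]
ft_force: [-0.1, 0.2, -3.8]
grip_width: 0.0264
gripper_force: 59.8
```

>>> {"method": "move_arm", "body": {"jaw": [2, 2, 2, 2, 2, 2, 2, 2, 2, 2, 2, 2], "dp": [[0, 2, 0], [0, 2, 0], [0, 2, 0], [0, 2, 0], [0, 2, 0], [0, 2, 0], [0, 2, 0], [0, 1.5, 0], [0, 1, 0], [0, 0.5, 0], [0, 0, 0], [0, 0, 0]], "turn": [[0, 0, 0], [0, 0, 0], [0, 0, 0], [0, 0, 0], [0, 0, 0], [0, 0, 0], [0, 0, 0], [0, 0, 0], [0, 0, 0], [0, 0, 0], [0, 0, 0], [0, 0, 0]]}}

```text
time_s: 17.4
position: [0.5572, -0.1803, 0.3072]
tool_rot: [[0.981, 0.196, -0.0], [0.196, -0.981, 0.001], [-0.0, -0.001, -1.0]]
ft_force: [-0.7, 0.3, -5.2]
grip_width: 0.0266
gripper_force: 59.8
```

Run:
```python
from h import *
T=pose(); im,d=cams.get_image("wrist"); cv2.imwrite("pics/w4.png",im[:,:,::-1])
print((T[:3,:3].T@(np.array([.5571,-.1813,.148])-T[:3,3])*100).round(2))
u,v,P=cloud("wrist",d,T); L=(P-T[:3,3])@T[:3,:3]
k=(np.hypot(L[:,0],L[:,1])<.045)&(L[:,2]>.01)&(L[:,2]<.12)
for a in np.arange(.01,.13,.01):
    q=L[k&(abs(L[:,2]-a)<.005)]
    if len(q)>20: print(a.round(3),len(q),q[:,:2].min(0).round(4),q[:,:2].max(0).round(4))
print(T.round(4))
```

```text
[-0.02  0.1  15.92]
0.01 235 [-0.0003 -0.0198] [0.0188 0.0159]
0.02 1806 [-0.0045 -0.0205] [0.019  0.0186]
0.03 1112 [-0.007  -0.0249] [0.023  0.0226]
0.04 2778 [-0.0133 -0.0309] [0.0287 0.0286]
0.05 52 [ 0.0136 -0.0268] [0.0285 0.0237]
0.06 443 [ 0.0082 -0.0294] [0.0289 0.0237]
0.07 381 [ 0.0069 -0.0297] [0.0287 0.0271]
0.09 609 [ 0.0066 -0.0295] [0.0286 0.0273]
0.11 65 [ 0.0183 -0.0204] [0.0257 0.0144]
[[ 9.806e-01  1.958e-01 -4.000e-04  5.572e-01]
 [ 1.958e-01 -9.806e-01  6.000e-04 -1.803e-01]
 [-3.000e-04 -6.000e-04 -1.000e+00  3.072e-01]
 [ 0.000e+00  0.000e+00  0.000e+00  1.000e+00]]
```

View pics/w4.png

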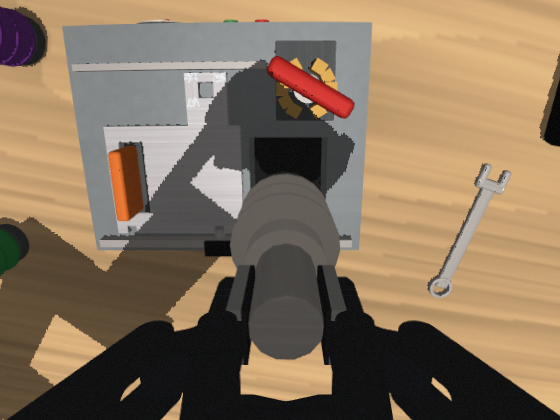

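The insulator hangs upright and is centred within 2 mm over the port at (288,160). I'm lowering it.

>>> {"method": "move_arm", "body": {"jaw": [2, 2, 2, 2, 2, 2, 2, 2, 2, 2, 2, 2], "dp": [[0.1, 0.2, 0.5], [0, 0, 1.5], [0, 0, 1.5], [0, 0, 1.5], [0, 0, 1.5], [0, 0, 1.5], [0, 0, 1.5], [0, 0, 1.5], [0, 0, 1.5], [0, 0, 1.5], [0, 0, 0.6], [0, 0, 0]], "turn": [[0, 0, 0], [0, 0, 0], [0, 0, 0], [0, 0, 0], [0, 0, 0], [0, 0, 0], [0, 0, 0], [0, 0, 0], [0, 0, 0], [0, 0, 0], [0, 0, 0], [0, 0, 0]]}}

```text
time_s: 18.45
position: [0.5581, -0.1819, 0.16]
tool_rot: [[0.981, 0.196, -0.003], [0.196, -0.981, 0.002], [-0.002, -0.002, -1.0]]
ft_force: [-0.2, 0.3, -4.9]
grip_width: 0.0265
gripper_force: 59.7
```

>>> {"method": "move_arm", "body": {"jaw": [2, 2, 2, 2, 2, 2], "dp": [[0, 0, 0.3], [0, 0, 0.3], [0, 0, 0.2], [0, 0, 0.2], [0, 0, 0.0], [0, 0, 0]], "turn": [[0, 0, 0], [0, 0, 0], [0, 0, 0], [0, 0, 0], [0, 0, 0], [0, 0, 0]]}}

```text
time_s: 18.95
position: [0.5587, -0.1827, 0.1515]
tool_rot: [[0.981, 0.196, 0.0], [0.196, -0.981, -0.0], [0.0, 0.0, -1.0]]
ft_force: [0.2, 0.3, -4.7]
grip_width: 0.0269
gripper_force: 59.7
```

>>> {"method": "move_arm", "body": {"jaw": [2, 2, 2, 2, 2], "dp": [[0, 0, 0.15], [0, 0, 0.15], [0, 0, 0.1], [0, 0, 0], [0, 0, 0]], "turn": [[0, 0, 0], [0, 0, 0], [0, 0, 0], [0, 0, 0], [0, 0, 0]]}}

```text
time_s: 19.37
position: [0.5589, -0.1827, 0.1484]
tool_rot: [[0.981, 0.196, 0.002], [0.196, -0.981, -0.001], [0.001, 0.001, -1.0]]
ft_force: [-1.3, 1.6, 5.7]
grip_width: 0.0263
gripper_force: 60.7
```

>>> {"method": "move_arm", "body": {"jaw": [3.2, 4, 5, 6, 6, 6, 6, 6, 6, 6, 6, 6], "dp": [[0, 0, 0], [0, 0, 0], [0, 0, 0], [0, 0, 0], [0, 0, -0.5], [0, 0, -1], [0, 0, -2], [0, 0, -3], [0, 0, -3], [-1, 0, -3], [-2, 0, -2], [-2, 0, 0]], "turn": [[0, 0, 0], [0, 0, 0], [0, 0, 0], [0, 0, 0], [0, 0, 0], [0, 0, 0], [0, 0, 0], [0, 0, 0], [0, 0, 0], [0, 0, 0], [0, 0, 0], [0, 0, 0]]}}

```text
time_s: 20.37
position: [0.5102, -0.1929, 0.2977]
tool_rot: [[0.98, 0.196, 0.008], [0.196, -0.981, -0.005], [0.007, 0.006, -1.0]]
ft_force: [0.1, -0.8, -0.5]
grip_width: 0.0597
gripper_force: 0.0
```

Run:
```python
from h import *
T=pose(); im,d=cams.get_image("wrist"); cv2.imwrite("pics/w5.png",im[:,:,::-1])
u,v,P=cloud("wrist",d,T)
a=np.radians(11.4);R=np.array([[np.cos(a),-np.sin(a)],[np.sin(a),np.cos(a)]]); B=(P[:,:2]-[.5737,-.1117])@R
k=(np.hypot(B[:,0]+.03,B[:,1]+.065)<.03)&(P[:,2]>.174)&(P[:,2]<.187); print("cap",k.sum(),cv2.minEnclosingCircle(B[k].astype(np.float32)),np.median(P[k,2]))
f=(abs(B[:,0]+.03)<.05)&(abs(B[:,1]-.085)<.03)&(P[:,2]>.131)&(P[:,2]<.145); print("fin",B[f].mean(0))
t=(np.hypot(B[:,0]-.052,B[:,1]+.08)<.04)&(P[:,2]>.188)&(P[:,2]<.21); print("bar",np.median(P[t,2])); print(T[:3,3],observe()["ft_force"])
```

```text
cap 1206 ((-0.0304263848811388, -0.06469329446554184), 0.014009223319590092) 0.18011446972255188
fin [-0.02871806  0.08336658]
bar 0.19287778984508927
[ 0.51018814 -0.19292993  0.29773473] [ 2.38823452 -1.84436325  1.343169  ]
```

View pics/w5.png

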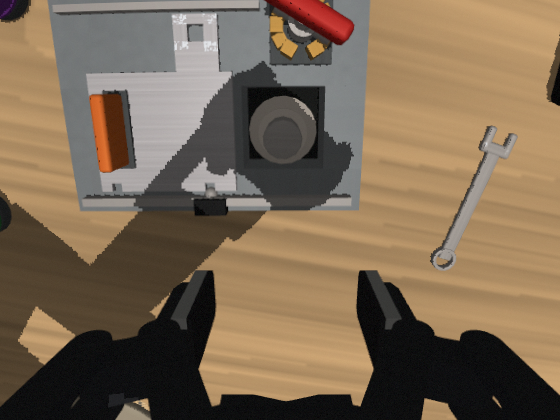

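The insulator stands upright in the well at (283,135). Its cap top is at 180 mm, within 1 mm of centre; the bar is still parked and the shutter still open.

```bash
python3 -c "
from rig import ticket
print(ticket.close_job())"
```

```text
the job is handed in; nothing more can be done
None
```

The job is handed in, with no verdict shown: the plunger is parked, the shutter is at its open stop, and the white insulator stands upright and let go on the well floor, about 1 mm off centre.

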